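Seat the capacitors and hold the sprung test slide at the mark

TASK

On the capacitor tester, press both plug-in capacitors fully home in their sockets, so that their collars sit on the socket blocks; then pull the sprung test slide out by its upright grip until its pointer lines up with the brass setting clip, and keep holding it there: the program finishes while the gripper is still holding the slide at the mark (it springs back if let go). Leave the loose screwdriver, bearing and tin beside the tester where they are.

Things in the scene. Friction and masses are not known exactly. Their poses are not given: they have to be found in the camera images.
- tester: the capacitor tester, fixed, elsewhere and turned each time: dark steel plate, top 16 mm above the bench. Origin on the bench, z up. In its axes the plate spans x -155 to +115, y -65 to +65 mm; two black socket blocks 62 mm square, tops at z 38 mm, stand at x +62, y -36 and +36 mm; the slide runs along y = 0 and is pulled towards -x; scale strip and brass clip lie along the +y edge
- plug_a (a joint): how far the capacitor at the tester's y -36 mm has gone down, in m: 0 is 12 mm proud, 0.012 is home, with the collar on its socket block. It starts proud by 7 to 12 mm. Friction fit: about 7 N pushes it down, it stays where it is left and stops dead at home
- plug_b (a joint): the same for the capacitor at the tester's y +36 mm
- plug_a_top (a point): centre of the flat round top (40 mm across) of capacitor a, a pale upright cylinder on a grey collar 52 mm across and 6 mm thick; the top is 112 mm above the bench when 12 mm proud and 100 mm when home. Moves with it
- plug_b_top (a point): the same for capacitor b; the two capacitors stand 72 mm apart
- draw_slide: the sprung slide: aluminium block 36 x 46 x 18 mm with an upright black grip plate, 14 mm thick along the pull (x), 46 mm wide (y), top 86 mm above the bench. Axes as the tester's; origin mid-underside of the block, 17 mm above the bench. Rests at the tester's x -55 mm, pulls 68 mm towards -x to a stop; spring 6 N at rest, 1.1 N more per 10 mm. The sockets are 79 mm from the plate
- slide_grip (a point): point in the middle of the grip plate, 64 mm above the bench and 22 mm below the plate's top edge: a good place for the middle of the pads, closing along the slide's x. Moves with the slide
- pointer_tip (a point): tip of the slide's small steel pointer, which sticks out to the slide's +y side, 45 mm from its middle line and 24 mm above the bench; in x it is level with the middle of the grip plate
- mark: the brass setting clip, 10 x 16 x 14 mm, fixed on the edge of the scale strip at a different place each time, 25 to 55 mm out from where the pointer rests. Axes as the tester's; origin at the middle of its inner lower edge, 18 mm above the bench and 51 mm from the slide's middle line; its x = 0 line (a thin tongue towards the slide) is the mark
- loose_screwdriver: loose screwdriver, 210 mm long and 27 mm thick, with a red handle, lying along the tester's -y side; leave it alone
- loose_bearing: loose ball bearing, 44 mm across and 12 mm high, by the tester's -y side; leave it alone
- loose_tin: loose round tin, 56 mm across and 22 mm high, behind the sockets at the tester's +x end; leave it alone

How it is judged:
On the way, in this order (a step that is already met when the one before it is completed fails the run):
1. both capacitors are home in their sockets (value of joint each of plug_a, plug_b above 0.0105 m), for 0.2 s.
2. the fingers hold the slide with its pointer at the mark (x of pointer_tip in the frame of mark between -0.003 and 0.003 m and contact force between the fingers and draw_slide above 4 N), for 0.3 s.
At the end, for the whole second after the job is handed in: both capacitors within 1.5 mm of home; the slide's pointer within 3 mm of the clip's line along the pull direction, standing still (under 10 mm/s) and held there by the fingers (over 4 N of contact); screwdriver, bearing and tin within 30 mm of where they began (all of step 1 and all of step 2 and linear speed of draw_slide below 0.01 m/s and distance of each of loose_screwdriver, loose_bearing, loose_tin from where it was at the start of the episode below 0.03 m); the arm keeps its last pose, push and grip.
It fails at once if a loose bystander is pushed more than 30 mm (distance of any of loose_screwdriver, loose_bearing, loose_tin from where it was at the start of the episode above 0.03 m).
It also fails if it takes over 40 s, if anything falls off the work surface, if the arm or the gripper's body presses on something with over 40 N, if the wrist force passes 120 N, or if a joint passes its speed limit or range.

ROBOT

A 6-joint arm with a two-finger parallel gripper is mounted at the origin on a cart in front of the work surface, level with it; the furniture and walls round the work are solid. World frame = base frame: x ahead of the robot, y to its left, z up, the work surface at z = 0. Lengths are in m, angles in rad, forces in N, time in s.
With the tool pointing down it reaches from about 0.3 to 0.75 m from the base axis. Payload 8.5 kg.
Tool frame: the origin (TCP) lies at the very end of the fingers, on their centre line; the grasp point (between the pads) lies 19 mm behind it; z points along the fingers, y is the line along which they close (so a half turn about z gives the same grasp; the last joint's range is limited). The gripper opens to 85 mm and grips with 20 to 120 N. Pads are 22 mm wide; open, the fingers measure 114 mm over their backs; the gripper's body (76 mm by 85 mm) begins 54 mm behind the grasp point. The pads swing forward as they close: fully open they stand 13 mm farther back than shut.
Start: joints at [-1.4, 0.381, 1.297, -0, 1.464, -0.215], TCP at [0.207, -0.51, 0.231] pointing down, gripper open.
Joint ranges: [-3.11, 3.11], [-0.89, 2.33], [0.22, 2.48], [-1.42, 4.56], [0.17, 2.85], [-2.88, 2.88]. Speed limits (rad/s): [2.39, 2.39, 3.14, 3.14, 3.14, 3.14].

INTERFACE

Orientations are given as a unit quaternion [x, y, z, w].
In Python, from cell import observe, grab_frame, close_job gives the robot as it stands.
- The arm moves only by the tool apply_moves, never from a script. Its argument "plan" is a list of rows, each a list of 7 numbers: the shift along the tool's x, y, z each as a share of 0.15 m, from -1 to 1, then the turn, a rotation vector about the tool's x, y, z each as a share of pi/2 rad, from -1 to 1, then the closure, from 0 (fully open) to 1 (shut). In form: [[x, y, z, ax, ay, az, grip], ...]. A call has 1 to 5 rows; each row is the pose to reach, as a shift and turn from the pose commanded when the call began, along the tool's axes at that moment; what a row does not reach only later rows make up. A row lasts 1/8 s, in which the tool goes at most 62.5 mm and 10.7 degrees, less where a joint would pass 70% of its speed; a pose out of reach is approached as far as the arm can. A call with a number of a shift or a turn outside -1 to 1 is refused whole. A call with a gripper value outside its range is refused whole. The fingers move at their own pace and stop on an object; "squeeze" is the grip in N (left out, the last holds). Time passes only in rows, so rows that repeat a pose let the fingers close. It gives the time, the measured TCP pose, the force, the opening and the grip force at its end, in the units of the state.
- observe(): the state, without advancing time (a new reading comes with each control period).
- grab_frame(name): name is "side" or "top"; returns a dict with "frame" (480x640x3 uint8, blue, green, red), "range_z" (480x640 float32, m along the optical axis (not along the pixel's ray), 0 where there is no reading), "fx", "fy", "cx", "cy" (pixels), "origin" and "attitude" of the camera in the world. Camera axes: x right, y up, looking along -z (the intrinsics and any distortion apply to the point x, -y, -z); pixel columns grow to the right and rows downward; lengths in m; the calibration is good to about 2 mm. A picture is of the moment at which its call begins.
- close_job(): hands the job in; it is judged then, once.
The state is a dict: "clock": time; "q": joint angles; "dq": joint speeds; "tau": joint torques, N m; "tcp_pos": TCP position; "tool_rot": TCP orientation; "contact_force": force on the tool from outside, world axes, zero at the start; "wrist_torque": the same for the moment, N m; "grip_width": finger opening in m; "finger_force": force on a finger pad.
Only numpy, scipy, OpenCV 4.12 (cv2) and the standard library are available. Lean on these libraries where they do the work, as an engineer would, in place of code of your own. Each camera call takes 0.05 s, during which the arm holds its last target. There are 200 camera calls.

## Working session

There is one attempt and no reset: what is moved stays moved. The work goes in short steps, Python scripts to look and compute and a tool call to move; the robot and the scene stay as the last step left them, time stands still between calls to the robot, and variables do not carry over. Pictures are saved under pics/ and viewed, at most 10 in all, crops included, and the job is handed in when it is done.

Besides the shell and the picture viewer there is one more tool, called after "Call:" as name(argument=value, ...) on one line, values as JSON. apply_moves: Moves the arm, as the interface text tells. Shift numbers are shares of 0.15 m and turn numbers shares of pi/2 rad, none past 1 either way. Its arguments: {"type":"object","properties":{"plan":{"type":"array"},"squeeze":{"type":"number"}},"required":["plan"]}

```bash
mkdir -p pics
cat > h.py <<'E'
import numpy as np, cv2
from scipy.spatial.transform import Rotation as R
from cell import observe, grab_frame, close_job
def cloud(f):
    z=f["range_z"]; v,u=np.mgrid[0:480,0:640]
    p=np.stack([(u-f["cx"])/f["fx"]*z,-(v-f["cy"])/f["fy"]*z,-z],-1)
    return p@rot(f).T+np.array(f["origin"])
def rot(f):
    a=np.array(f["attitude"]); return a if a.shape==(3,3) else R.from_quat(a).as_matrix()
def ray(f,u,v,h):
    d=rot(f)@np.array([(u-f["cx"])/f["fx"],-(v-f["cy"])/f["fy"],-1]); o=np.array(f["origin"])
    return o+d*(h-o[2])/d[2]
E
python3 - <<'E'
from h import *
for n in("top","side"):
    f=grab_frame(n); cv2.imwrite(f"pics/{n}0.png",f["frame"]); print(n,{k:f[k] for k in f if k not in("frame","range_z")},(f["range_z"]>0).mean())
    np.savez(f"{n}0.npz",**f)
print(observe())
E
```

```text
top {'fx': 500.61132843251204, 'fy': 500.61132843251204, 'cx': 316.61713324421316, 'cy': 233.25277119899968, 'origin': array([ 0.49050759, -0.12986615,  0.93325798]), 'attitude': array([-0.05374276,  0.04165406,  0.70554277, -0.7053978 ])} 0.9959700520833333
side {'fx': 588.4832381247572, 'fy': 588.4832381247572, 'cx': 322.53678007580316, 'cy': 246.3853874776661, 'origin': array([ 0.4492019 , -0.87348016,  0.47293894]), 'attitude': array([ 0.52924678, -0.05028143, -0.07904963,  0.84327978])} 0.9960286458333333
{'clock': 0.1, 'q': array([-1.40031641e+00,  3.81164675e-01,  1.29817016e+00,  4.35421560e-05,
        1.46357249e+00, -2.15302244e-01]), 'dq': array([-0.00037582, -0.00242468, -0.00189956,  0.00013138,  0.00083244,
        0.00045436]), 'tau': array([ 3.63287007e-03, -4.49220908e+01, -2.31656599e+01, -2.06561035e-04,
        3.69500311e-03,  1.01003980e-05]), 'tcp_pos': array([ 0.20691965, -0.50932018,  0.23075914]), 'tool_rot': array([ 9.81454362e-01,  1.91694815e-01,  3.63695453e-05, -6.56687653e-04]), 'contact_force': array([-0.24135234, -0.65408718,  0.45600103]), 'wrist_torque': array([-0.03347163, -0.0325302 ,  0.03236068]), 'finger_force': 0.0, 'grip_width': 0.08538691543167042}
```

View pics/top0.png

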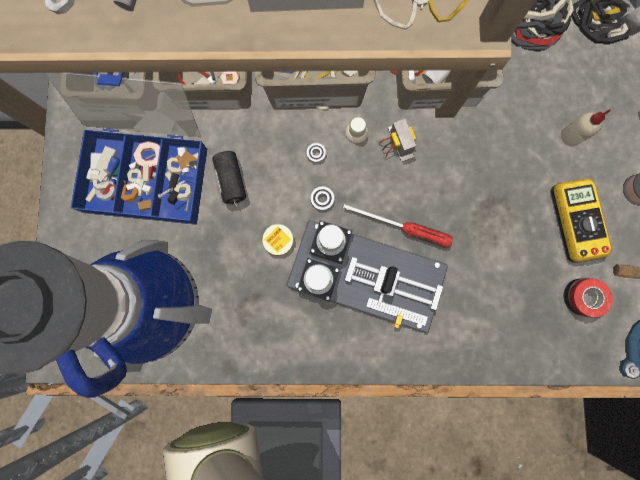

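View pics/side0.png

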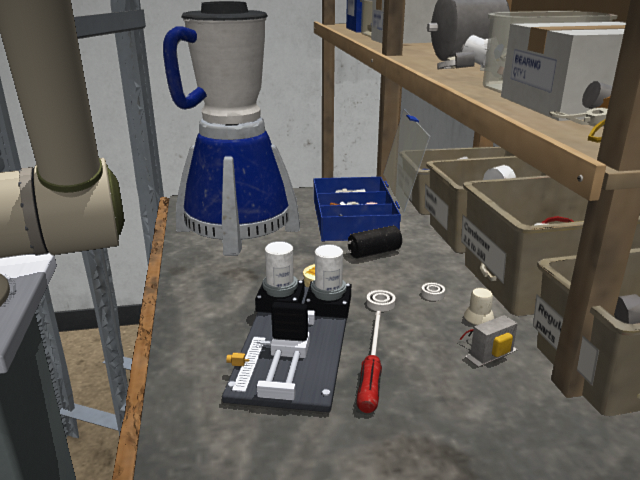

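The top view shows the two capacitors at about (331,239) = a and (319,279) = b, the grip plate at (390,280), the brass clip at (398,321), and the tin at (278,240). The screwdriver and the bearing lie on the far side. The side view agrees and shows the clip on the left edge.

```bash
cat > meas.py <<'E'
from h import *
def meas(f,verbose=True):
    P=cloud(f); im=f["frame"]; hsv=cv2.cvtColor(im,cv2.COLOR_BGR2HSV); v,u=np.mgrid[0:480,0:640]; out={}
    for n,(cu,cv) in dict(a=(331,239),b=(319,279)).items():
        w=(abs(u-cu)<25)&(abs(v-cv)<25)&(P[...,2]>.085)&(P[...,2]<.125)
        m=cv2.connectedComponentsWithStats(w.astype(np.uint8)); i=1+np.argmax(m[2][1:,4]); mm=m[1]==i
        h=np.median(P[mm][:,2])
        mm&=abs(P[...,2]-h)<.006
        c=max(cv2.findContours(mm.astype(np.uint8),0,1)[0],key=len); (x,y),r=cv2.minEnclosingCircle(c)
        print(n,'h',h,'medxyz',np.median(P[mm],0),'circ',(x,y,r),ray(f,x,y,h), 'cent',ray(f,u[mm].mean(),v[mm].mean(),h)); out[n]=ray(f,u[mm].mean(),v[mm].mean(),h)
    w=(abs(u-390)<25)&(abs(v-280)<25)&(P[...,2]>.078)&(P[...,2]<.096)
    c=max(cv2.findContours(w.astype(np.uint8),0,1)[0],key=len); rr=cv2.minAreaRect(c); print('grip',rr,ray(f,*rr[0],.086),np.median(P[w],0),w.sum())
    out['g']=ray(f,u[w].mean(),v[w].mean(),.086)
    w=(abs(u-398)<15)&(abs(v-321)<15)&(hsv[...,0]>15)&(hsv[...,0]<35)&(hsv[...,1]>130)
    c=max(cv2.findContours(w.astype(np.uint8),0,1)[0],key=len); rr=cv2.minAreaRect(c); print('clip',rr,ray(f,*rr[0],.032),np.median(P[w],0),w.sum())
    out['c']=ray(f,u[w].mean(),v[w].mean(),.032); return out
if __name__=="__main__":
    f=dict(np.load("top0.npz")); o=meas(f)
    ex=o['a']-o['b'];  # -y direction
    ey=-(ex[:2])/np.linalg.norm(ex[:2]); x=np.array([ey[1],-ey[0]])
    print('sep',np.linalg.norm(ex[:2]),'yaw x',np.degrees(np.arctan2(x[1],x[0])))
    # plate edge yaw from plate mask
    P=cloud(f); im=f["frame"]; v,u=np.mgrid[0:480,0:640]
    w=(u>280)&(u<460)&(v>210)&(v<345)&(P[...,2]>.010)&(P[...,2]<.05)&(im.max(-1)<255)
    w=cv2.morphologyEx(w.astype(np.uint8),cv2.MORPH_OPEN,np.ones((7,7)))
    c=max(cv2.findContours(w,0,1)[0],key=len); bx=cv2.boxPoints(cv2.minAreaRect(c)); q=np.array([ray(f,*b,.016) for b in bx]); print(bx,q, np.linalg.norm(np.diff(q,axis=0),axis=1))
    for i in range(3): d=q[i+1]-q[i]; print(np.degrees(np.arctan2(d[1],d[0])))
    print('center',q.mean(0))
    ts=np.array([(o[k][:2]-(o['a']+o['b'])[:2]/2)@np.c_[x,ey] for k in 'gc'])*1000; print('in tester rel. caps mid +62',ts+[62,0])
    big=cv2.resize(im[205:345,275:460],None,fx=4,fy=4,interpolation=2); cv2.imwrite("pics/crop0.png",big)
    s=dict(np.load("side0.npz")); cv2.imwrite("pics/crop1.png",cv2.resize(s["frame"][230:420,210:400],None,fx=3,fy=3,interpolation=2))
E
python3 meas.py
```

```text
a h 0.1061223330234794 medxyz [ 0.59680064 -0.13957858  0.10624196] circ (330.734375, 236.640625, 11.957564353942871) [ 0.59715399 -0.1391568   0.10612233] cent [ 0.59717778 -0.13923781  0.10612233]
b h 0.10668369257039212 medxyz [ 0.52858001 -0.11639854  0.10669333] circ (317.5, 277.5, 12.103818893432617) [ 0.52926975 -0.11717151  0.10668369] cent [ 0.52917849 -0.11691862  0.10668369]
grip ((389.63763427734375, 279.5412902832031), (8.812002182006836, 27.106483459472656), 16.699243545532227) [ 0.52683204 -0.23826888  0.086     ] [ 0.52624683 -0.23881213  0.084505  ] 227
clip ((397.85003662109375, 321.45001220703125), (5.692099571228027, 11.700427055358887), 18.43494987487793) [ 0.45522687 -0.25830044  0.032     ] [ 0.45584105 -0.25848952  0.03041943] 66
sep 0.07156849762394263 yaw x 71.82877881698376
[[285.229   288.59003]
 [307.59473 219.25635]
 [449.8266  265.13757]
 [427.46088 334.47125]] [[ 0.51334232 -0.05692542  0.016     ]
 [ 0.64137685 -0.09730576  0.016     ]
 [ 0.55605931 -0.35731531  0.016     ]
 [ 0.43167124 -0.31306444  0.016     ]] [0.13425131 0.2736495  0.13202474]
-17.50456227566899
-108.16633754352807
160.41706166760935
center [ 0.53561243 -0.20615273  0.016     ]
in tester rel. caps mid +62 [[-54.16572118   0.12610692]
 [-95.2428748   61.93128147]]
```

View pics/crop0.png

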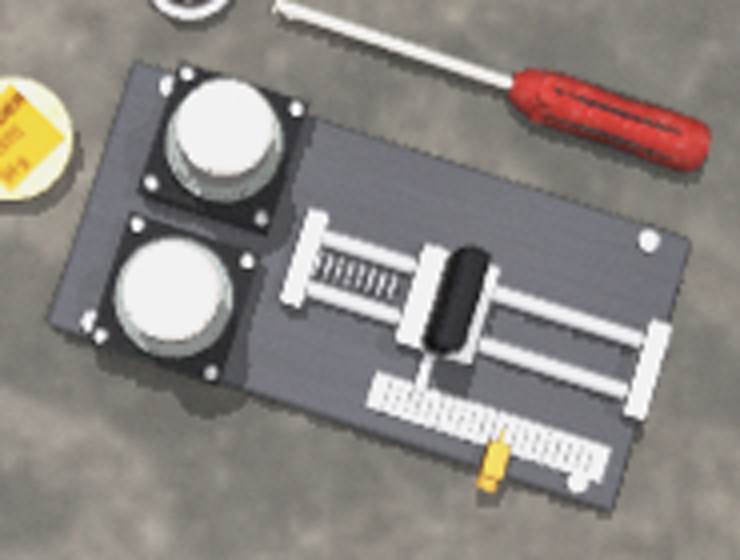

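The crop shows the steel pointer at about (424,385) and the clip's tongue at about (503,432). That makes the pull about 40 mm along the tester's -x, with the tester's x axis at a yaw of about 72°. I'll move towards capacitor b with the fingers shut, turning to the grip yaw on the way.

Call:
apply_moves(plan=[[0.4,-0.2,0,0,0,0.11,1],[0.8,-0.4,0,0,0,0.22,1],[1,-0.55,0,0,0,0.34,1],[1,-0.55,0,0,0,0.45,1],[1,-0.55,0,0,0,0.45,1]], squeeze=60)

```text
clock: 0.72
tcp_pos: [0.3151, -0.3763, 0.2312]
tool_rot: [0.987, -0.159, -0.0, -0.0]
contact_force: [-0.5, -0.4, 0.1]
grip_width: 0.0002
finger_force: 0.0
```

```bash
cat > to.py <<'E'
import sys
from h import *
s=observe(); r=R.from_quat(s["tool_rot"]); M=r.as_matrix()
for t in sys.argv[1:]:
    t=np.array(eval(t)); print('shares',(M.T@(t-s["tcp_pos"])/.15).round(3))
print('tcp',s["tcp_pos"].round(4),'yaw',np.degrees(np.arctan2(M[1,0],M[0,0])).round(2),'z',M[:,2].round(3),'F',s["contact_force"].round(1),'w',s["grip_width"],s["finger_force"],'t',s["clock"],'q',s['q'].round(2))
E
python3 to.py .5292,-.117,.14 .597,-.139,.14
```

```text
shares [ 0.814 -2.089  0.608]
shares [ 1.289 -2.091  0.608]
tcp [ 0.3151 -0.3763  0.2312] yaw -18.26 z [-0.  0. -1.] F [-0.5 -0.4  0.1] w 0.00017920699291382284 0.0 t 0.725 q [-1.12  0.28  1.46 -0.    1.41  0.77]
```

Call:
apply_moves(plan=[[0.15,-0.35,0,0,0,0,1],[0.3,-0.7,0,0,0,0,1],[0.4,-1,0,0,0,0,1],[0.4,-1,0,0,0,0,1]])

```text
clock: 1.23
tcp_pos: [0.4202, -0.2516, 0.2311]
tool_rot: [0.988, -0.156, -0.0, -0.0]
contact_force: [-0.3, -0.9, -0.3]
grip_width: 0.0002
finger_force: 0.0
```

Call:
apply_moves(plan=[[0.15,-0.35,0.1,0,0,0,1],[0.3,-0.7,0.2,0,0,0,1],[0.4,-1,0.3,0,0,0,1],[0.4,-1,0.3,0,0,0,1],[0.4,-1,0.3,0,0,0,1]])

```text
clock: 1.85
tcp_pos: [0.5231, -0.1312, 0.1863]
tool_rot: [0.987, -0.16, -0.0, 0.0]
contact_force: [0.4, 0.3, 1.6]
grip_width: -0.0004
finger_force: 0.0
```

```bash
python3 to.py .5292,-.117,.12 .597,-.139,.14
```

```text
shares [ 0.009 -0.103  0.442]
shares [ 0.484 -0.106  0.309]
tcp [ 0.5231 -0.1312  0.1863] yaw -18.36 z [-0. -0. -1.] F [0.4 0.3 1.6] w -0.0003948043686753819 0.0 t 1.85 q [-0.47  0.4   1.4  -0.    1.34  1.43]
```

Call:
apply_moves(plan=[[0.01,-0.1,0.25,0,0,0,1],[0.01,-0.1,0.48,0,0,0,1],[0.01,-0.1,0.52,0,0,0,1],[0.01,-0.1,0.55,0,0,0,1],[0.01,-0.1,0.57,0,0,0,1]])

```text
clock: 2.48
tcp_pos: [0.5295, -0.1175, 0.1027]
tool_rot: [0.987, -0.16, 0.001, 0.001]
contact_force: [-4.2, 0.5, 6.4]
grip_width: -0.0001
finger_force: 3.1
```

```bash
python3 to.py .5292,-.117,.1
```

```text
shares [-0.003 -0.002  0.018]
tcp [ 0.5295 -0.1175  0.1027] yaw -18.44 z [ 0.001 -0.001 -1.   ] F [-4.2  0.5  6.4] w -0.00010069140277356269 3.1236906504727813 t 2.475 q [-0.44  0.5   1.51 -0.    1.13  1.46]
```

Moving with about 6 N. I'll continue to the stop.

Call:
apply_moves(plan=[[0,0,0.01,0,0,0,1],[0,0,0.02,0,0,0,1],[0,0,0.025,0,0,0,1]])

```text
clock: 2.85
tcp_pos: [0.5295, -0.1175, 0.0999]
tool_rot: [0.987, -0.16, 0.001, 0.001]
contact_force: [-6.8, 1.7, 16.8]
grip_width: -0.0003
finger_force: 8.6
```

Call:
apply_moves(plan=[[0,0,0.01,0,0,0,1],[0,0,0.015,0,0,0,1],[0,0,0.015,0,0,0,1]])

```text
clock: 3.22
tcp_pos: [0.5296, -0.1175, 0.0998]
tool_rot: [0.987, -0.16, 0.002, 0.001]
contact_force: [-14.0, 2.5, 31.0]
grip_width: -0.0
finger_force: 15.6
```

Force climbs with no motion, so b is home. Next is a, one capacitor over (about 0.475 along tool x).

Call:
apply_moves(plan=[[0,0,-0.2,0,0,0,1],[0.2,0,-0.25,0,0,0,1],[0.475,0,-0.25,0,0,0,1],[0.475,0,-0.25,0,0,0,1],[0.475,0,-0.1,0,0,0,1]])

```text
clock: 3.85
tcp_pos: [0.5978, -0.1398, 0.1121]
tool_rot: [0.987, -0.16, 0.002, 0.001]
contact_force: [0.5, -0.0, -0.8]
grip_width: 0.0001
finger_force: 0.0
```

```bash
python3 to.py .597,-.139,.1
```

```text
shares [-0.007 -0.003  0.08 ]
tcp [ 0.5978 -0.1398  0.1121] yaw -18.42 z [ 0.004 -0.002 -1.   ] F [ 0.5 -0.  -0.8] w 0.0001291465893064469 0.0 t 3.85 q [-0.42  0.59  1.29 -0.    1.25  1.47]
```

Call:
apply_moves(plan=[[0,0,0.03,0,0,0,1],[0,0,0.055,0,0,0,1],[0,0,0.08,0,0,0,1],[0,0,0.095,0,0,0,1],[0,0,0.1,0,0,0,1]])

```text
clock: 4.47
tcp_pos: [0.5966, -0.1391, 0.0998]
tool_rot: [0.987, -0.16, 0.001, 0.001]
contact_force: [-13.8, 2.8, 31.7]
grip_width: 0.0003
finger_force: 15.6
```

Both are home. I'll lift, open and go above the grip plate.

Call:
apply_moves(plan=[[0,0,-0.25,0,0,0,1],[-0.1,0.1,-0.5,0,0,0,0],[-0.2,0.5,-0.5,0,0,0,0],[-0.24,0.78,-0.5,0,0,0,0],[-0.24,0.78,-0.5,0,0,0,0]])

```text
clock: 5.1
tcp_pos: [0.5247, -0.2407, 0.1711]
tool_rot: [0.987, -0.162, 0.001, 0.0]
contact_force: [-0.4, 0.6, -0.1]
grip_width: 0.0723
finger_force: 0.0
```

```bash
python3 to.py .5267,-.239,.045
python3 - <<'E'
from h import *
f=grab_frame("side"); np.savez("side1.npz",**f); cv2.imwrite("pics/s1.png",cv2.resize(f["frame"][160:420,200:400],None,fx=2.3,fy=2.3,interpolation=2))
E
```

```text
shares [ 0.008 -0.015  0.841]
tcp [ 0.5247 -0.2407  0.1711] yaw -18.63 z [ 0.001 -0.001 -1.   ] F [-0.4  0.6 -0.1] w 0.07227048691746024 0.0 t 5.1 q [-0.63  0.48  1.32 -0.    1.34  1.26]
```

View pics/s1.png

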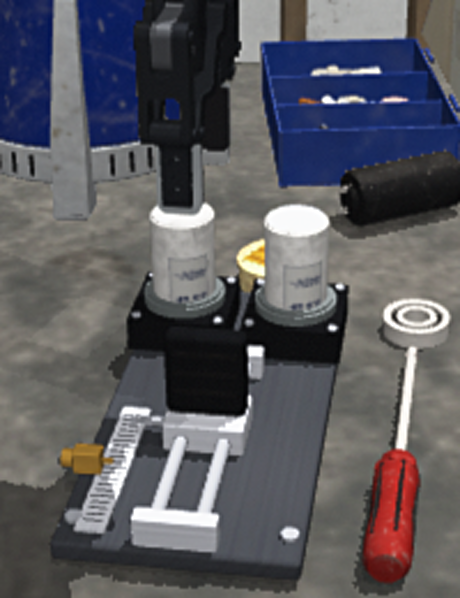

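Both collars sit on the blocks. The pointer tip is near crop (150,417) and the clip's tongue near (113,459). Now I'll descend over the grip plate and grip it.

Call:
apply_moves(plan=[[0.01,-0.015,0.2,0,0,0,0],[0.01,-0.015,0.5,0,0,0,0],[0.01,-0.015,0.7,0,0,0,0],[0.01,-0.015,0.84,0,0,0,0],[0.01,-0.015,0.84,0,0,0,0]])

```text
clock: 5.78
tcp_pos: [0.5281, -0.2353, 0.0431]
tool_rot: [0.987, -0.159, -0.001, -0.001]
contact_force: [-0.2, -0.7, 0.2]
grip_width: 0.0853
finger_force: 0.0
```

Call:
apply_moves(plan=[[0,0,0,0,0,0,0.5],[0,0,0,0,0,0,0.8],[0,0,0,0,0,0,1],[0,0,0,0,0,0,1],[0,0,0,0,0,0,1]], squeeze=60)

```text
clock: 6.4
tcp_pos: [0.5276, -0.2391, 0.0446]
tool_rot: [0.987, -0.16, 0.0, 0.002]
contact_force: [-6.9, -11.5, 3.5]
grip_width: 0.0132
finger_force: 60.6
```

```bash
python3 to.py .5267,-.239,.045
python3 - <<'E'
from h import *
# pull estimate from side view before grip: tongue and pointer rows
f=dict(np.load("side1.npz")); s=2.3
xd=np.array([np.cos(np.radians(71.8)),np.sin(np.radians(71.8))])
p=ray(f,200+150/s,160+417/s,.024)[:2]; m=ray(f,200+113/s,160+459/s,.024)[:2]; print('side pull mm',(m-p)@xd*1000)
hsv=cv2.cvtColor(f["frame"],cv2.COLOR_BGR2HSV); w=cv2.inRange(hsv,(12,130,60),(35,255,255)); w[:,:220]=0; w[:,250:]=0; w[:345]=0; w[375:]=0
v,u=np.nonzero(w); print(len(u),u.mean(),v.mean(), ray(f,u.mean(),v.mean(),.025))
t=dict(np.load("top0.npz"))
p=ray(t,275+424/4,205+385/4,.024)[:2]; m=ray(t,275+503/4,205+432/4,.024)[:2]; print('top pull',(m-p)@xd*1000)
E
```

```text
shares [-0.006  0.001 -0.003]
tcp [ 0.5276 -0.2391  0.0446] yaw -18.4 z [-0.001 -0.004 -1.   ] F [ -6.9 -11.5   3.5] w 0.013193114144883795 60.55240094661713 t 6.4 q [-0.63  0.62  1.47 -0.    1.05  1.27]
side pull mm -41.35974164343046
214 236.4392523364486 358.9158878504673 [ 0.45615481 -0.2609105   0.025     ]
top pull -39.67701890654356
```

Gripped: 13 mm opening at 60 N. The estimates of the pull agree at about 40–41 mm.

Call:
apply_moves(plan=[[0,0.07,0,0,0,0,1],[0,0.14,0,0,0,0,1],[0,0.2,0,0,0,0,1],[0,0.25,0,0,0,0,1],[0,0.25,0,0,0,0,1]])

```text
clock: 7.02
tcp_pos: [0.5171, -0.2712, 0.0446]
tool_rot: [0.987, -0.16, 0.001, -0.001]
contact_force: [3.0, 8.6, 6.4]
grip_width: 0.0131
finger_force: 61.3
```

```bash
python3 to.py
python3 - <<'E'
from h import *
f=grab_frame("side"); np.savez("side2.npz",**f); t=grab_frame("top"); np.savez("top2.npz",**t)
a=cv2.resize(f["frame"][330:390,220:290],None,fx=8,fy=8,interpolation=2); b=cv2.resize(t["frame"][280:340,370:440],None,fx=8,fy=8,interpolation=2)
cv2.imwrite("pics/z2.png",cv2.resize(np.hstack([a,b]),(800,343)))
E
```

```text
tcp [ 0.5171 -0.2712  0.0446] yaw -18.4 z [ 0.002  0.002 -1.   ] F [3.  8.6 6.4] w 0.013118868361486711 61.34805142879486 t 7.025 q [-0.69  0.63  1.45  0.    1.06  1.2 ]
```

View pics/z2.png

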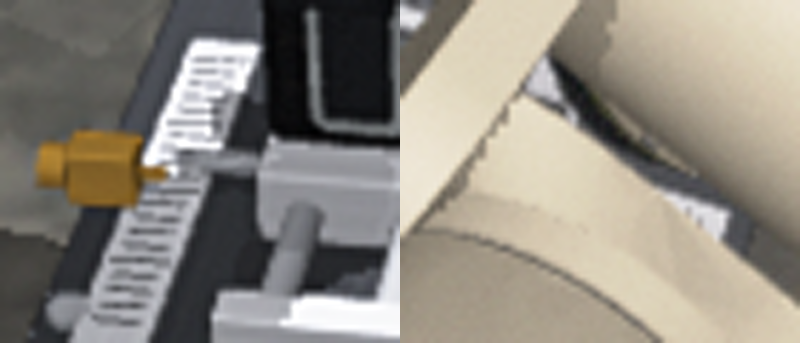

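The side crop shows the pointer tip at about (177,159), just short of the tongue at about (165,172). The top camera is blocked by the arm. I'll use the side depth for an exact reading.

Run:
```python
from h import *
th=np.radians(71.8); X=np.array([np.cos(th),np.sin(th)]); Y=np.array([-X[1],X[0]])
mid=np.array([.5632,-.1281])
def T(P): d=P[...,:2]-mid; return np.stack([d@X*1000+62,d@Y*1000,P[...,2]*1000],-1)
for n in("side1","side2","top0"):
    f=dict(np.load(n+".npz")); P=T(cloud(f)); hsv=cv2.cvtColor(f["frame"],cv2.COLOR_BGR2HSV)
    y=cv2.inRange(hsv,(12,110,60),(35,255,255))>0
    m=y&(P[...,0]>-125)&(P[...,0]<-70)&(P[...,1]>40)&(P[...,1]<80)&(P[...,2]<45)&(P[...,2]>12)
    Q=P[m]; print(n,'clip',len(Q),np.percentile(Q,[2,50,98],0).round(1).tolist())
    tp=Q[Q[:,2]>np.percentile(Q[:,2],70)]; print('  top face mean',tp.mean(0).round(1),'x ext',tp[:,0].min(),tp[:,0].max())
    tg=Q[Q[:,1]<52]; print('  tongue',tg.mean(0).round(1) if len(tg) else None,len(tg))
    # pointer: not yellow, low sat, between block edge (y 24) and y 46, above plate
    s=(~y)&(P[...,0]>-110)&(P[...,0]<-45)&(P[...,1]>27)&(P[...,1]<45)&(P[...,2]>20.5)&(P[...,2]<30)
    S=P[s]; print('  pointer',len(S),S.mean(0).round(1),np.percentile(S,[5,95],0).round(1).tolist())
    r=(y&False)
    print('  tongue pixel rows', np.argwhere(m&(P[...,1]<52))[:6].tolist())
```

```text
side1 clip 214 [[-103.1, 48.0, 18.3], [-100.6, 59.4, 26.8], [-92.9, 72.2, 32.0]]
  top face mean [-97.7  58.7  30.8] x ext -102.37487478842039 -91.30698925521833
  tongue [-98.2  50.   26.1] 29
  pointer 48 [-56.6  35.2  23.8] [[-59.1, 28.0, 21.4], [-53.9, 43.2, 25.4]]
  tongue pixel rows [[354, 243], [354, 244], [355, 243], [356, 243], [356, 244], [357, 243]]
side2 clip 210 [[-103.4, 48.4, 17.9], [-100.7, 59.4, 27.3], [-93.4, 71.6, 32.0]]
  top face mean [-97.9  58.7  31.1] x ext -103.85579955294165 -92.2357213653658
  tongue [-98.9  50.2  26. ] 29
  pointer 49 [-90.3  34.9  23.9] [[-92.8, 27.9, 21.5], [-87.9, 43.0, 25.8]]
  tongue pixel rows [[354, 244], [355, 243], [355, 244], [356, 243], [356, 244], [357, 243]]
top0 clip 75 [[-100.3, 50.7, 24.4], [-95.1, 61.1, 30.1], [-90.8, 71.6, 35.0]]
  top face mean [-95.6  60.   32.8] x ext -100.05600871099753 -90.79492366006616
  tongue [-95.   50.9  28.3] 6
  pointer 26 [-57.8  34.5  24.9] [[-83.8, 27.9, 22.6], [-52.6, 42.5, 27.9]]
  tongue pixel rows [[315, 397], [315, 398], [315, 399], [315, 400], [316, 400], [316, 401]]
```

Side depth and the top view agree: the total pull is about 41 mm, 33.8 mm is done, and about 7.2 mm remains.

Call:
apply_moves(plan=[[0,0.025,0,0,0,0,1],[0,0.048,0,0,0,0,1],[0,0.048,0,0,0,0,1],[0,0.048,0,0,0,0,1]])

```text
clock: 7.62
tcp_pos: [0.515, -0.2775, 0.0446]
tool_rot: [0.987, -0.16, 0.001, -0.001]
contact_force: [4.2, 9.0, 7.2]
grip_width: 0.0131
finger_force: 61.3
```

```bash
python3 to.py
python3 - <<'E'
from h import *
f=grab_frame("side"); np.savez("side3.npz",**f)
cv2.imwrite("pics/z3.png",cv2.resize(f["frame"][330:390,220:290],None,fx=9,fy=9,interpolation=2))
th=np.radians(71.8); X=np.array([np.cos(th),np.sin(th)]); Y=np.array([-X[1],X[0]]); mid=np.array([.5632,-.1281])
W=cloud(f); d=W[...,:2]-mid; P=np.stack([d@X*1000+62,d@Y*1000,W[...,2]*1000],-1)
y=cv2.inRange(cv2.cvtColor(f["frame"],cv2.COLOR_BGR2HSV),(12,110,60),(35,255,255))>0
s=(~y)&(P[...,0]>-110)&(P[...,0]<-45)&(P[...,1]>27)&(P[...,1]<45)&(P[...,2]>20.5)&(P[...,2]<30)
print(s.sum(),P[s].mean(0)); s=observe()["tcp_pos"][:2]; print('pulled',(s-[.5276,-.2391])@X)
# cap tops in side view
for k,yy in(('a',-36),('b',36)):
    m=(np.hypot(P[...,0]-62,P[...,1]-yy)<17)&(P[...,2]>90); print(k,np.median(P[m][:,2]))
E
```

```text
tcp [ 0.515  -0.2775  0.0446] yaw -18.37 z [ 0.002  0.002 -1.   ] F [4.2 9.  7.2] w 0.013140094993924392 61.33315086364746 t 7.625 q [-0.7   0.63  1.45  0.    1.06  1.19]
48 [-96.98246948  34.70737348  23.87393903]
pulled -0.040322412529968606
a 98.76662895097482
b nan
  return _methods._mean(a, axis=axis, dtype=dtype,
  ret = ret.dtype.type(ret / rcount)
```

View pics/z3.png

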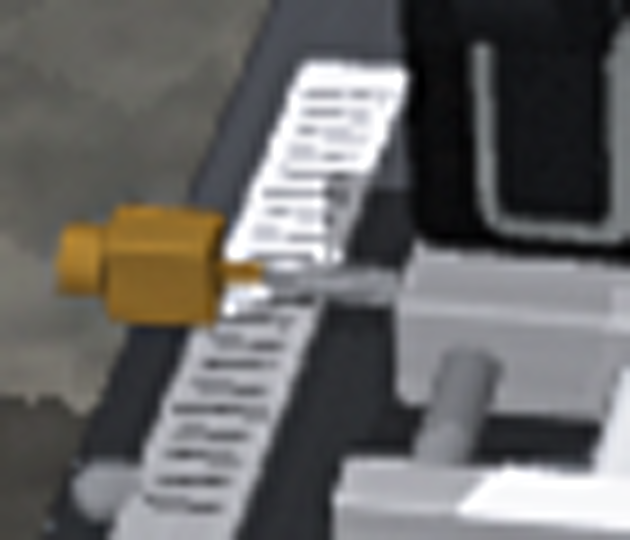

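The pointer tip at about (265,280) meets the tongue at about (262,271). The readings put it within about 1 mm. I'll hold for a moment, then hand in.

Call:
apply_moves(plan=[[0,0,0,0,0,0,1],[0,0,0,0,0,0,1],[0,0,0,0,0,0,1],[0,0,0,0,0,0,1]])

```text
clock: 8.18
tcp_pos: [0.515, -0.2774, 0.0446]
tool_rot: [0.987, -0.16, 0.001, -0.001]
contact_force: [3.1, 9.1, 7.5]
grip_width: 0.013
finger_force: 61.3
```

```bash
python3 to.py; python3 -c "
from cell import *
print(close_job())"
```

```text
tcp [ 0.515  -0.2774  0.0446] yaw -18.37 z [ 0.002  0.002 -1.   ] F [3.1 9.1 7.5] w 0.013044936304613486 61.326491832733154 t 8.175 q [-0.7   0.63  1.45  0.    1.06  1.19]
the job is handed in; nothing more can be done
None
```

Job handed in at 8.2 s, with no verdict returned: both capacitors were pressed to their stops, and the gripper is holding the slide with its pointer at the clip's line to within about 1 mm by my measurements; the arm never went near the screwdriver, bearing or tin.

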